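# Tip the sprung microscope stage to its set mark and ease it back level

### The arm

A 6-joint arm with a two-finger parallel gripper is mounted at the origin on the work surface. World frame = base frame: x ahead of the robot, y to its left, z up, the work surface at z = 0. Lengths are in m, angles in degrees, forces in N, time in s.
With the tool pointing down it reaches from about 0.375 to 0.9 m from the base axis. Payload 3.1 kg.
Tool frame: the origin (TCP) lies midway between the tips of the shut fingers; the grasp point (between the pads) lies 19 mm behind it; z points along the fingers, y is the direction in which the jaws open and shut (so a half turn about z gives the same grasp; the last joint's range is limited). The gripper opens to 87 mm and grips with 3 to 60 N. Pads are 19 mm wide; open, the fingers measure 117 mm over their backs; the gripper's body (75 mm by 190 mm) begins 51 mm behind the grasp point.
Start: joints at [-85.056, 30.224, 82.088, -0, 67.689, -10.227], TCP at [0.164, -0.603, 0.223] pointing down, gripper open.
Joint ranges: [-176.69, 176.69], [-43.24, 126.21], [12.49, 139.97], [-82, 262], [0, 151.66], [-163.58, 163.58]. Speed limits (degrees/s): [159.86, 159.86, 180, 180, 180, 180].

### API

Orientations are given as a 3x3 rotation matrix whose columns are the frame's x, y, z axes.
In Python, from rig import bot, capture, get_calibration gives the robot as it stands.
- The arm moves only by the tool play_rows, never from a script. Its arguments are lists of equal length, an entry for each row: "fingers": the closure in counts, from 0 (fully open) to 255 (shut); "linear": the shift along the tool's x, y, z in mm, a list of three; "rot": the turn, a rotation vector about the tool's x, y, z in degrees, a list of three. A call has 1 to 20 rows; each row is the pose to reach, as a shift and turn from the pose commanded when the call began, along the tool's axes at that moment; what a row does not reach only later rows make up. A row lasts 1/10 s, in which the tool goes at most 50 mm and 8.59 degrees, less where a joint would pass 70% of its speed; a pose out of reach is approached as far as the arm can. A call with a gripper value outside its range is refused whole. The fingers move at their own pace and stop on an object; the grip force is fixed at half the most. Time passes only in rows, so rows that repeat a pose let the fingers close. It gives the time, the measured TCP pose, the force and the opening at its end, in the units of the state.
- bot.read_state(): the state, without advancing time (a new reading comes with each control period).
- capture(name): name is "scene" or "side" or "wrist"; returns the picture (384x512x3 uint8, red, green, blue); there is no depth.
- get_calibration(name): a dict with "vfov" (degrees; the focal length in pixels is half the picture's height over the tangent of half this angle, whatever the lens; pixels are square), "cx", "cy" (the principal point, pixels), "camera_from_world" (4x4, takes a point from world to camera coordinates). Camera axes: x right, y down, z forward; pixel columns grow to the right and rows downward; lengths in m; the calibration is good to about 2 mm. A picture is of the moment at which its call begins: read the wrist's pose just before it. get_calibration takes no time and is no camera call; for the wrist camera it gives the pose at the moment of the call.
- bot.hand_in(): hands the job in, once; it reports no verdict.
The state is a dict: "time_s": time; "joint_positions": joint angles; "qvel": joint speeds; "tau": joint torques, N m; "position": TCP position; "tcp_rot": TCP orientation; "force": force on the tool from outside, world axes, zero at the start; "moment": the same for the moment, N m; "opening": opening from 0.0 (shut) to 1.0 (fully open).
Only numpy, scipy, OpenCV 4.12 (cv2) and the standard library are available. Lean on these libraries where they do the work, as an engineer would, in place of code of your own. Each camera call takes 0.05 s, during which the arm holds its last target.

### The job

The sprung tilt stage, loaded with its dish, is being checked before it goes under the stereomicroscope: with a fingertip press down the stage's free corner, the one with the round rubber finger pad, until the pointer at the opposite corner has risen level with the brass rider on the slotted scale, and hold it there for two seconds without running past the rider. Then let the corner come back up slowly under the fingertip, never letting it snap back, until the stage rests level again, and move clear. Do not touch, shift or lift the dish, move the rider, or disturb the things standing around.

Things in the scene. Friction and masses are not known exactly. Their poses are not given: they have to be found in the camera images.
- stage: tilt stage, fixed on the bench: dark 140 mm square base, top at 14 mm, under an aluminium tilt plate of the same size (underside 44, top 52 mm above the bench). Origin on the bench under its centre. x: along the diagonal from the finger-pad corner (-x) to the pointer and scale (+x); y: along the other diagonal, through the two brass levelling screws it pivots on; z up. Yaw within 35 degrees
- tilt_plate (a joint): tilt of the plate (rad) about the level line through the two screw balls (stage's y axis, 44 mm up); 0 = level, at rest; grows as the finger pad is pressed down and the pointer rises; end stop 0.22. Springs pull it to 0: at the pad it gives from about 3.1 N, then 0.31 N more per mm of depth; lightly damped, it snaps back if let go
- corner_pad: round black rubber finger pad, 26 mm across and 3 mm thick, on the free corner of the tilt plate; it moves with the plate, its centre 80 mm from the pivot line. Origin: centre of its underside; the rubber gives about 0.1 mm per N
- pad_top (a point): centre of the finger pad's upper face, the point to press, 55 mm above the bench when level; nothing stands within 40 mm of it sideways above this height
- pointer_tip (a point): tip of the dark steel pointer, a 3 x 3 mm needle at the corner opposite the pad, reaching through the 10 mm slot of the upright aluminium scale. 155 mm from the pivot line and 9.5 mm above it (53.5 mm above the bench when level): it rises about 1.94 mm for each mm that the pad goes down
- mark (a point): where the pointer tip must come: mid-slot, level with the black centre line of the brass rider, a 7 mm high block with a thumbscrew on one side of the scale's slot (scale 44 mm wide, top 106 mm above the bench). The rider is set 13 to 26 mm above the resting pointer
- rider (a joint): height (m) of the rider's centre line above the level pointer; held by friction, must not be moved
- dish: the clear, lidded round dish (62 mm across, 17 mm high, with a small shell inside) that lies loose near the middle of the tilt plate, within 15 mm of its centre; origin: centre of its underside
- spare_dish: an empty dish of the same kind, loose on the bench; leave alone (62 mm across, 17 mm high, origin: centre of its underside)
- tube_rack: blue tube rack, 94 x 58 mm, 41 mm high, loose on the bench; origin under its centre; leave alone
- forceps: steel forceps, 118 mm long, 9 mm high, lying along their x axis; origin under their centre; leave alone
- jar: amber glass jar with white cap, 44 mm across, 62 mm high; origin under its centre; leave alone

How it is judged (in metres and radians):
On the way:
1. the finger pad is pressed so that the pointer tip stands level with the rider's line (within 3.5 mm), held for 1.5 s (z of pointer_tip in the frame of mark between -0.0035 and 0.0035 m and contact force between the fingers and corner_pad above 1 N), for 1.5 s.
At the end, for the whole second after the job is handed in: the stage is level again (tilt under 0.012 rad) and at rest, the dish still lies on it within 4 mm of where it was, the rider has not moved (2 mm), the other things are within 6 mm of where they were (value of joint tilt_plate below 0.012 rad and velocity of joint tilt_plate below 0.05 rad/s and distance of dish from where it was at the start of the episode below 0.004 m and distance of mark from where it was at the start of the episode below 0.002 m and distance of each of spare_dish, tube_rack, forceps, jar from where it was at the start of the episode below 0.006 m); the robot touches nothing.
It fails at once if the pointer runs more than 7 mm past the rider's line (z of pointer_tip in the frame of mark above 0.007 m).
It fails at once if the corner snaps back (faster than 2 rad/s, 160 mm/s at the pad) (velocity of joint tilt_plate below -2 rad/s).
It fails at once if the dish is touched, shifted or lifted (contact force between any of the arm, the fingers and dish above 0.5 N or distance of dish from where it was at the start of the episode above 0.01 m).
It fails at once if the rider is moved (distance of mark from where it was at the start of the episode above 0.002 m).
It fails at once if a bystander is pushed or lifted (distance of any of spare_dish, tube_rack, forceps, jar from where it was at the start of the episode above 0.01 m).
It also fails if it takes over 38 s, if anything falls off the work surface, if the arm or the gripper's body presses on something with over 40 N, if the wrist force passes 120 N, or if a joint passes its speed limit or range.

## Working session

There is one attempt and no reset: what is moved stays moved. The work goes in short steps, Python scripts to look and compute and a tool call to move; the robot and the scene stay as the last step left them, time stands still between calls to the robot, and variables do not carry over. Pictures are saved under pics/ and viewed, and the job is handed in when it is done.

Besides the shell and the picture viewer there is one more tool, called after "Emit:" by a JSON object that holds its "name" and its "arguments". play_rows: Moves the arm, as the interface text tells. Its arguments: {"type":"object","properties":{"fingers":{"type":"array"},"linear":{"type":"array"},"rot":{"type":"array"}},"required":["fingers","linear","rot"]}

```bash
mkdir -p pics; ls; python3 - <<'E'
from rig import bot,capture,get_calibration
import cv2
s=bot.read_state();print(s)
for n in ["scene","side","wrist"]:
    c=get_calibration(n);print(n,c)
    cv2.imwrite(f"pics/{n}0.png",capture(n)[:,:,::-1])
E
```

```text
pics
{'time_s': 0.0, 'joint_positions': array([-8.50550921e+01,  3.02781320e+01,  8.21529697e+01, -8.34354070e-04,
        6.76892385e+01, -1.02289887e+01]), 'qvel': array([ 0.01529857, -0.02475702,  0.0487644 , -0.04281506,  0.01272699,
        0.00456318]), 'tau': array([ 2.14809996e-03, -4.40027189e+01, -1.76596212e+01,  6.34052069e-02,
        5.82820375e-02, -1.52560065e-04]), 'position': array([ 0.16353866, -0.6024989 ,  0.22159954]), 'tcp_rot': array([[ 9.65134430e-01,  2.61754646e-01, -1.94465816e-04],
       [ 2.61754471e-01, -9.65132231e-01,  2.09135151e-03],
       [ 3.59735750e-04, -2.06933765e-03, -9.99997794e-01]]), 'force': array([ 0.39785748, -0.24127951,  0.30299306]), 'moment': array([-0.04035747,  0.02298933,  0.02672701]), 'opening': 0.9984388730621129}
scene {'vfov': 47.48716964620276, 'cx': 250.97481309437023, 'cy': 187.8307583648112, 'camera_from_world': array([[ 0.08588387,  0.99626978,  0.0083955 , -0.08714021],
       [ 0.72148037, -0.0563798 , -0.69013578, -0.37852217],
       [-0.68708809,  0.06532872, -0.7236312 ,  1.30087446],
       [ 0.        ,  0.        ,  0.        ,  1.        ]])}
side {'vfov': 53.038351534876725, 'cx': 256.28689596654, 'cy': 196.2505585024003, 'camera_from_world': array([[-0.76002769, -0.64953638,  0.0214569 ,  0.47866323],
       [-0.34760109,  0.37839076, -0.85790088,  0.24848744],
       [ 0.54911874, -0.65948687, -0.513367  ,  0.62135591],
       [ 0.        ,  0.        ,  0.        ,  1.        ]])}
wrist {'vfov': 68.04572916059571, 'cx': 260.1422646176746, 'cy': 192.66344366942286, 'camera_from_world': array([[ 0.26068669, -0.96542212, -0.00160528, -0.62389725],
       [-0.93587919, -0.25311691,  0.24507545, -0.02800835],
       [-0.23700758, -0.06238556, -0.96950268,  0.38969369],
       [ 0.        ,  0.        ,  0.        ,  1.        ]])}
```

View pics/scene0.png

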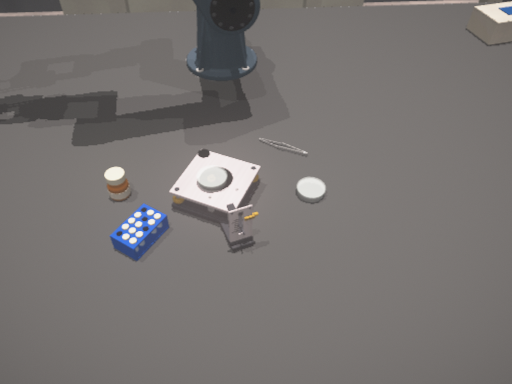

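View pics/side0.png

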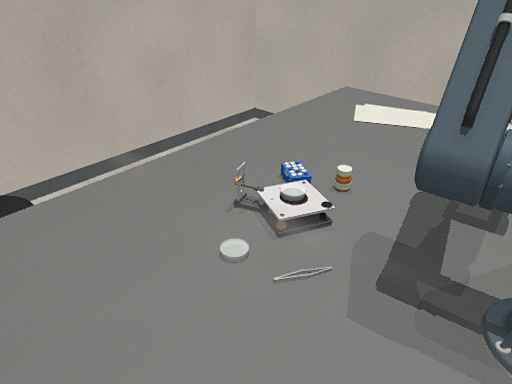

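View pics/wrist0.png

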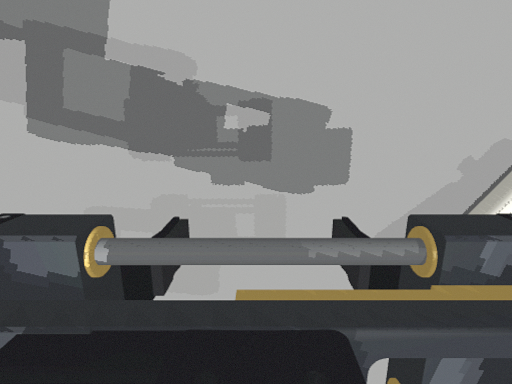

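```bash
python3 - <<'E'
import cv2
a=cv2.imread("pics/scene0.png")[140:260,160:280];cv2.imwrite("pics/sc_c.png",cv2.resize(a,None,fx=5,fy=5,interpolation=cv2.INTER_CUBIC))
a=cv2.imread("pics/side0.png")[150:240,225:345];cv2.imwrite("pics/si_c.png",cv2.resize(a,None,fx=6,fy=6,interpolation=cv2.INTER_CUBIC))
E
```

```text
(no output)
```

View pics/sc_c.png

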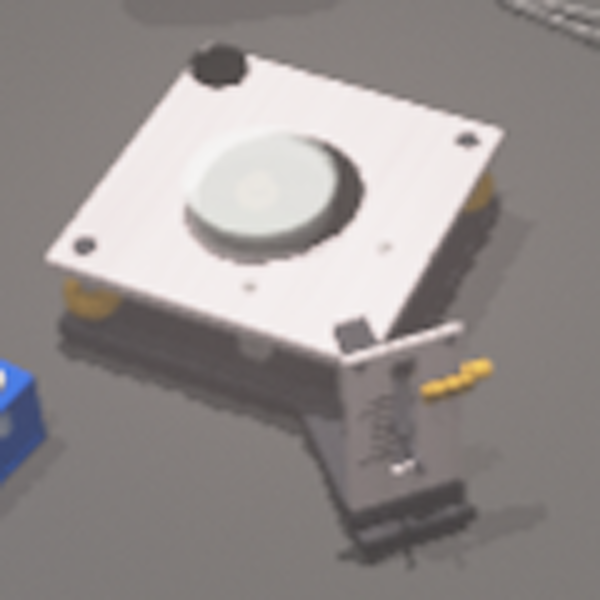

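View pics/si_c.png

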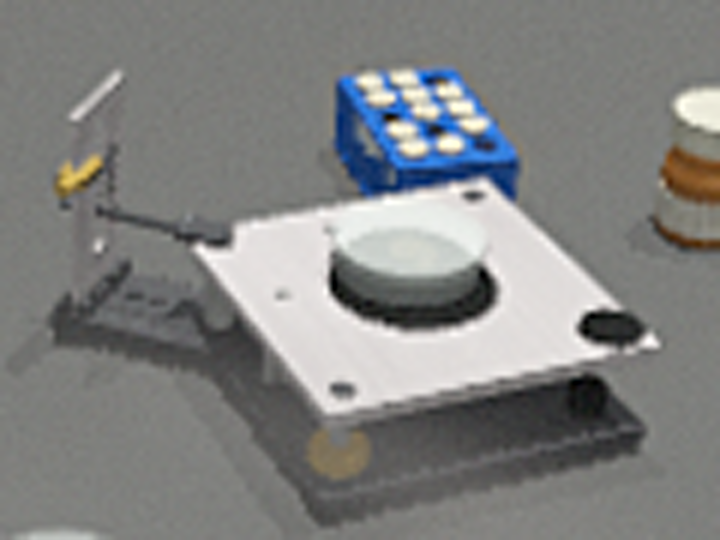

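```bash
cat > h.py <<'E'
import numpy as np
def P(c,X):
    M=c["camera_from_world"];f=192/np.tan(np.radians(c["vfov"]/2))
    p=M[:3,:3]@np.asarray(X,float)+M[:3,3]
    return np.array([c["cx"]+f*p[0]/p[2],c["cy"]+f*p[1]/p[2]])
E
python3 - <<'E'
from h import *
from rig import get_calibration
from scipy.optimize import least_squares
C={n:get_calibration(n) for n in("scene","side")}
D=.099
obs=[("scene",(-.08,0,.055),(219,66)),("scene",(0,-D,.052),(47,260)),("scene",(0,D,.052),(505,130)),
("side",(-.08,0,.055),(612,326)),("side",(0,D,.052),(322,412)),("side",(-D,0,.052),(662,343)),("side",(0,-D,.052),(487,180)),("side",(D,0,.052),(192,243))]
def px(n,uv):
    k,o=(5,(160,140)) if n=="scene" else (6,(225,150))
    return np.array([(uv[0]+.5)/k-.5+o[0],(uv[1]+.5)/k-.5+o[1]])
def W(q,X):
    c,s=np.cos(q[2]),np.sin(q[2]);return np.array([q[0]+c*X[0]-s*X[1],q[1]+s*X[0]+c*X[1],X[2]])
r=lambda q:np.concatenate([P(C[n],W(q,X))-px(n,u) for n,X,u in obs])
s=least_squares(r,[.45,-.05,0],loss="soft_l1");q=s.x
print(q,np.degrees(q[2]));print(r(q).reshape(-1,2).round(2))
print("pad",W(q,(-.08,0,.055)))
def crop(n,X):
    k,o=(5,(160,140)) if n=="scene" else (6,(225,150)); return ((P(C[n],W(q,X))-o+.5)*k-.5).round(1)
for n in C:
    for X in [(.155,0,.0535),(.155,0,.0665),(.155,0,.0795),(.15,-.022,.106),(.15,.022,.106)]: print(n,X,crop(n,X))
for n in ["wrist"]:
    M=get_calibration(n)["camera_from_world"];print(-M[:3,:3].T@M[:3,3])
E
```

```text
[ 0.54319514 -0.03194356  0.3024353 ] 17.32826645290988
[[-0.03 -0.63]
 [-0.86 -0.78]
 [-0.2  -0.35]
 [-0.28  0.12]
 [ 0.47  0.56]
 [-0.65  0.27]
 [-0.36 -0.02]
 [-1.64 -1.44]]
pad [ 0.46682602 -0.05577123  0.055     ]
scene (0.155, 0, 0.0535) [420.4 469.3]
scene (0.155, 0, 0.0665) [420.3 447. ]
scene (0.155, 0, 0.0795) [420.2 424. ]
scene (0.15, -0.022, 0.106) [354.8 383.4]
scene (0.15, 0.022, 0.106) [473.4 347.2]
side (0.155, 0, 0.0535) [ 59.2 202.7]
side (0.155, 0, 0.0665) [ 58.9 175.3]
side (0.155, 0, 0.0795) [ 58.7 147.5]
side (0.15, -0.022, 0.106) [92.5 70.6]
side (0.15, 0.022, 0.106) [ 45.2 114. ]
[ 0.2287945  -0.58515665  0.3837904 ]
```

```bash
python3 - <<'E'
from rig import capture
import cv2,numpy as np
for n,(x,y,w,h) in {"scene":(222,198,46,60),"side":(228,157,50,56)}.items():
    a=np.mean([capture(n).astype(float) for _ in range(6)],0).astype(np.uint8)[:,:,::-1]
    cv2.imwrite(f"pics/{n}_m0.png",a)
    cv2.imwrite(f"pics/{n}_z.png",cv2.resize(a[y:y+h,x:x+w],None,fx=10,fy=10,interpolation=cv2.INTER_CUBIC))
E
```

```text
(no output)
```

View pics/scene_z.png

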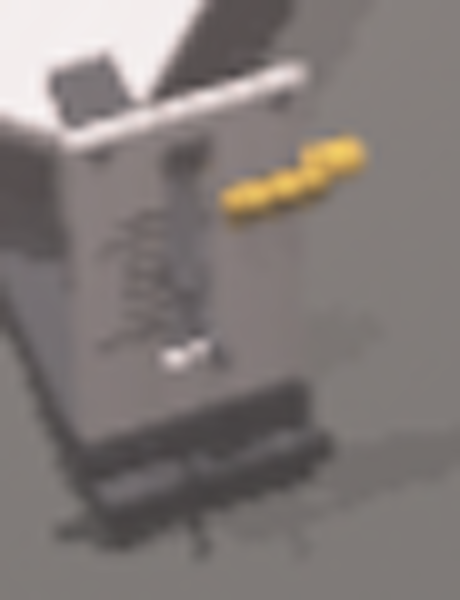

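View pics/side_z.png

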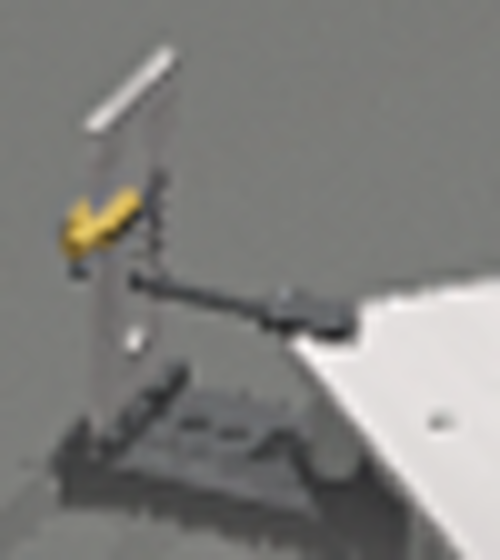

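```bash
cat >> h.py <<'E'
from rig import get_calibration
from scipy.optimize import least_squares
C={n:get_calibration(n) for n in("scene","side")}
O={"scene":(222,198),"side":(228,157)}
q=np.array([0.54319514,-0.03194356,0.3024353])
def px(n,uv): return (np.array(uv)+.5)/10-.5+O[n]
def tri(a,b):
    f=lambda X:np.r_[P(C["scene"],X)-px("scene",a),P(C["side"],X)-px("side",b)]
    s=least_squares(f,[.6,0,.05]);return s.x,s.fun
def st(X):
    c,s=np.cos(q[2]),np.sin(q[2]);d=X[:2]-q[:2];return np.array([c*d[0]+s*d[1],-s*d[0]+c*d[1],X[2]])
E
python3 - <<'E'
from h import *
for nm,a,b in [("top-y",(72,140),(172,52)),("top+y",(302,70),(90,128)),("slotbot",(188,350),(135,340)),("rider",(285,185),(105,215)),("thumb",(340,155),(72,235)),("riderIn",(235,203),(135,200))]:
    X,r=tri(a,b);print(nm,(st(X)*1000).round(1),r.round(2))
E
```

```text
top-y [138.5 -21.7 106.6] [-0.36 -0.29 -0.58  0.31]
top+y [138.7  21.7 106.2] [-0.07 -0.06 -0.11  0.06]
slotbot [137.8  -0.4  36.3] [-0.22 -0.16 -0.34  0.16]
rider [139.6  17.2  79.1] [-0.7  -0.51 -1.06  0.51]
thumb [139.7  29.2  80.8] [ 0.01  0.01  0.02 -0.01]
riderIn [138.1   7.2  77.8] [-1.14 -0.86 -1.75  0.85]
```

```bash
cat > plan.py <<'E'
from h import *
from rig import bot
from scipy.spatial.transform import Rotation as R
def target(pos,yaw,tilt):
    s=bot.read_state();R0=s["tcp_rot"];p0=s["position"]
    h=np.array([np.cos(yaw),np.sin(yaw),0]);z=np.array([0,0,1.])
    tz=np.sin(tilt)*h-np.cos(tilt)*z;tx=np.cos(tilt)*h+np.sin(tilt)*z
    R1=np.c_[tx,np.cross(tz,tx),tz]
    lin=R0.T@(np.array(pos)-p0)*1000;rv=R.from_matrix(R0.T@R1).as_rotvec(degrees=True)
    return lin,rv,R1
E
python3 - <<'E'
from plan import *
y=np.radians(-20)
lin,rv,R1=target([.518,.066,.11],y,np.radians(45));print(lin,rv)
s=bot.read_state()
M=get_calibration("wrist")["camera_from_world"];T=np.eye(4);T[:3,:3]=s["tcp_rot"];T[:3,3]=s["position"]
CT=M@T;T1=np.eye(4);T1[:3,:3]=R1;T1[:3,3]=[.518,.066,.11]
c=get_calibration("wrist");c["camera_from_world"]=CT@np.linalg.inv(T1)
print(P(c,[.675,.009,.07]),P(c,[.675,.009,.106]))
np.save("CT.npy",CT)
print(CT)
E
```

```text
[ 517.19125529 -553.10457677  112.54573485] [-13.80074783  43.54832491  33.32632188]
[259.96004432  98.42788445] [259.91663784  67.36464589]
[[-1.11489748e-03  9.99999328e-01 -3.19059560e-04  9.34963034e-05]
 [-9.69420714e-01 -1.15910334e-03 -2.45401990e-01  2.57561421e-02]
 [-2.45402195e-01  3.57048862e-05  9.69421354e-01  1.73612183e-01]
 [ 0.00000000e+00  0.00000000e+00  0.00000000e+00  1.00000000e+00]]
```

Emit:
{"name": "play_rows", "arguments": {"fingers": [255, 255, 255, 255, 255, 255, 255, 255, 255, 255, 255, 255, 255, 255, 255, 255, 255, 255, 255, 255], "linear": [[29, -31, 0], [58, -61, 0], [86, -92, 0], [115, -123, 0], [144, -154, 0], [172, -184, 0], [201, -215, 0], [230, -246, 0], [259, -277, 0], [287, -307, 0], [316, -338, 0], [345, -369, 0], [373, -399, 0], [402, -430, 0], [431, -461, 10], [460, -492, 30], [488, -522, 60], [517, -553, 90], [517, -553, 113], [517, -553, 113]], "rot": [[0, 0, 0], [0, 0, 0], [0, 0, 0], [0, 0, 0], [-1, 3.1, 2.4], [-2, 6.2, 4.8], [-3, 9.3, 7.1], [-4, 12.4, 9.5], [-5, 15.5, 11.9], [-6, 18.6, 14.3], [-7, 21.7, 16.7], [-8, 24.8, 19], [-9, 28, 21.4], [-10, 31.1, 23.8], [-11, 34.2, 26.2], [-12, 37.3, 28.6], [-13, 40.4, 31], [-13.8, 43.5, 33.3], [-13.8, 43.5, 33.3], [-13.8, 43.5, 33.3]]}}

```text
time_s: 2.75
position: [0.4893, 0.0077, 0.2143]
tcp_rot: [[0.753, -0.182, 0.633], [-0.199, -0.979, -0.045], [0.628, -0.092, -0.773]]
force: [0.5, 0.6, -0.0]
opening: 0.005
```

```bash
cat > snap.py <<'E'
import sys,cv2,json
from plan import *
from rig import capture
def wr(name):
    c=get_calibration("wrist");a=capture("wrist")[:,:,::-1]
    cv2.imwrite(f"pics/{name}.png",a);np.save(f"pics/{name}.npy",c["camera_from_world"]);return c,a
E
python3 - <<'E'
from snap import *
wr("w1");s=bot.read_state();print(s["time_s"],s["position"],s["joint_positions"].round(1))
print(*target([.518,.066,.11],np.radians(-20),np.radians(45))[:2])
E
```

```text
2.8 [0.48924747 0.00890644 0.21342979] [-17.7  15.6 131.5 122.5  10.3 -35.1]
[-54.62074733 -51.35396615  95.72590491] [-10.35294151   6.40735736   3.4188209 ]
```

View pics/w1.png

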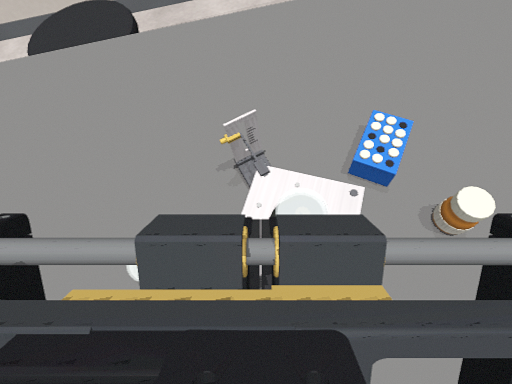

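```bash
python3 - <<'E'
import cv2
a=cv2.imread("pics/w1.png")[100:190,205:285];cv2.imwrite("pics/w1c.png",cv2.resize(a,None,fx=6.6,fy=6.6,interpolation=cv2.INTER_CUBIC))
E
```

```text
(no output)
```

View pics/w1c.png

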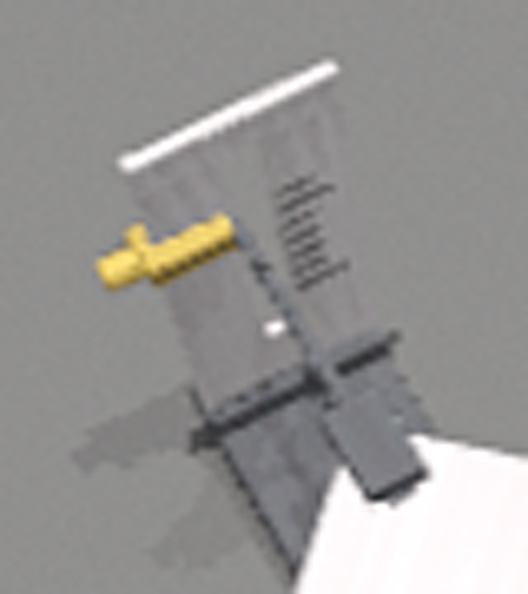

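```bash
cat >> h.py <<'E'
def W(X):
    c,s=np.cos(q[2]),np.sin(q[2]);return np.array([q[0]+c*X[0]-s*X[1],q[1]+s*X[0]+c*X[1],X[2]])
E
python3 - <<'E'
from h import *
c=get_calibration("wrist");c["camera_from_world"]=np.load("pics/w1.npy")
def cr(X): return ((P(c,W(X))-[205,100]+.5)*6.6-.5).round(0)
for n,X in dict(topmy=(.1385,-.022,.106),toppy=(.1385,.022,.106),slotbot=(.1385,0,.0363),tip=(.155,0,.0535),needle=(.13,0,.0535)).items(): print(n,cr(X))
for z in (.068,.072,.076,.080,.084):
    print(z,[tuple(cr((x,y,z))) for x in(.132,.1385,.145) for y in (.006,.021)])
E
```

```text
topmy [335.  65.]
toppy [126. 165.]
slotbot [281. 323.]
tip [236. 224.]
needle [288. 306.]
0.068 [(np.float64(248.0), np.float64(272.0)), (np.float64(182.0), np.float64(304.0)), (np.float64(234.0), np.float64(249.0)), (np.float64(169.0), np.float64(281.0)), (np.float64(220.0), np.float64(227.0)), (np.float64(155.0), np.float64(259.0))]
0.072 [(np.float64(245.0), np.float64(260.0)), (np.float64(179.0), np.float64(293.0)), (np.float64(231.0), np.float64(238.0)), (np.float64(165.0), np.float64(270.0)), (np.float64(217.0), np.float64(215.0)), (np.float64(152.0), np.float64(247.0))]
0.076 [(np.float64(242.0), np.float64(249.0)), (np.float64(175.0), np.float64(281.0)), (np.float64(228.0), np.float64(226.0)), (np.float64(161.0), np.float64(258.0)), (np.float64(214.0), np.float64(203.0)), (np.float64(148.0), np.float64(236.0))]
0.08 [(np.float64(239.0), np.float64(237.0)), (np.float64(171.0), np.float64(270.0)), (np.float64(225.0), np.float64(214.0)), (np.float64(157.0), np.float64(246.0)), (np.float64(211.0), np.float64(191.0)), (np.float64(144.0), np.float64(223.0))]
0.084 [(np.float64(236.0), np.float64(224.0)), (np.float64(168.0), np.float64(258.0)), (np.float64(222.0), np.float64(201.0)), (np.float64(154.0), np.float64(234.0)), (np.float64(207.0), np.float64(179.0)), (np.float64(140.0), np.float64(211.0))]
```

Emit:
{"name": "play_rows", "arguments": {"fingers": [255, 255, 255, 255, 255, 255], "linear": [[-9, -4, 20], [-18, -8, 40], [-26, -12, 60], [-35, -17, 84], [-35, -17, 84], [-35, -17, 84]], "rot": [[0, 0, 0], [0, 0, 0], [0, 0, 0], [0, 0, 0], [0, 0, 0], [0, 0, 0]]}}

```text
time_s: 3.4
position: [0.5183, 0.0273, 0.1281]
tcp_rot: [[0.755, -0.181, 0.63], [-0.199, -0.979, -0.044], [0.625, -0.092, -0.775]]
force: [0.9, -0.6, -0.5]
opening: 0.011
```

```bash
python3 - <<'E'
from snap import *
wr("w2");s=bot.read_state();print(s["time_s"],s["position"],s["tcp_rot"].round(2),s["joint_positions"].round(1))
E
```

```text
3.45 [0.51836607 0.02712394 0.12922434] [[ 0.75 -0.18  0.63]
 [-0.2  -0.98 -0.04]
 [ 0.63 -0.09 -0.77]] [-12.6  31.9 132.1 166.3  23.5 -75.8]
```

View pics/w2.png

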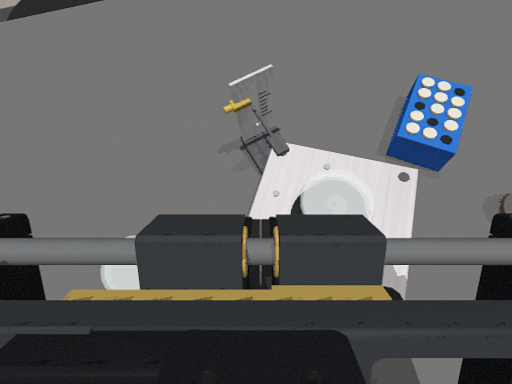

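```bash
python3 - <<'E'
import cv2
from h import *
a=cv2.imread("pics/w2.png")[60:150,210:300];b=cv2.resize(a,None,fx=7,fy=7,interpolation=cv2.INTER_CUBIC);cv2.imwrite("pics/w2c.png",b)
c=get_calibration("wrist");c["camera_from_world"]=np.load("pics/w2.npy")
def cr(X): return ((P(c,W(X))-[210,60]+.5)*7-.5).round(0)
for n,X in dict(topmy=(.1385,-.022,.106),toppy=(.1385,.022,.106),slotbot=(.1385,0,.0363),tip=(.155,0,.0535),thumb=(.1397,.0292,.0808)).items(): print(n,cr(X))
for z in (.070,.074,.078,.082):
    print(z,[cr((x,y,z)).astype(int).tolist() for x in(.1365,.1405) for y in (.006,.021)])
E
```

```text
topmy [435.  34.]
toppy [137. 172.]
slotbot [340. 443.]
tip [281. 302.]
thumb [122. 324.]
0.07 [[288, 323], [196, 366], [275, 305], [184, 348]]
0.074 [[284, 304], [192, 348], [272, 286], [180, 329]]
0.078 [[281, 284], [187, 328], [268, 266], [175, 310]]
0.082 [[277, 264], [182, 309], [264, 245], [170, 290]]
```

View pics/w2c.png

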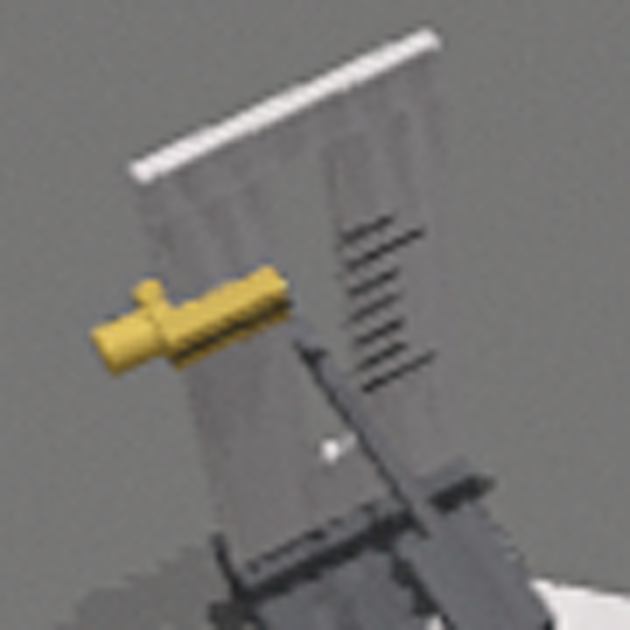

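```bash
python3 - <<'E'
from h import *
C1=dict(get_calibration("wrist"));C1["camera_from_world"]=np.load("pics/w1.npy")
C2=dict(C1);C2["camera_from_world"]=np.load("pics/w2.npy")
u1=lambda a:(np.array(a)+.5)/6.6-.5+[205,100]
u2=lambda a:(np.array(a)+.5)/7-.5+[210,60]
for n,a,b in [("bot-front-right",(241,241),(292,318)),("top-back-right",(228,213),(272,265)),("bot-left",(160,286),(178,368)),("thumb",(118,268),(123,343)),("slotb",(274,327),(333,450)),("topmy",(335,66),(435,38)),("toppy",(124,165),(138,172)),("knobtop",(137,232),(150,290))]:
    f=lambda X:np.r_[P(C1,X)-u1(a),P(C2,X)-u2(b)]
    s=least_squares(f,[.6,0,.05]);print(n,(st(s.x)*1000).round(1),s.fun.round(2))
def tip(b,x): 
    f=lambda v:P(C2,W((x,v[0],v[1])))-u2(b)
    return (least_squares(f,[0,.07]).x*1000).round(1)
for x in(.1345,.1355,.1365,.1375): print(x,tip((290,302),x),tip((234,329),x), tip((292,318),x))
# scale calibration offset: assume top z=106, y=+-22
print(tip((435,38),.1385),tip((138,172),.1385))
E
```

```text
bot-front-right [144.2   2.6  61.7] [ 0.1   0.03 -0.08 -0.03]
top-back-right [140.4   5.2  77.7] [-0.3  -0.09  0.23  0.07]
bot-left [135.4  23.8  72.5] [-0.22 -0.05  0.17  0.04]
thumb [141.5  29.4  75.3] [ 0.03  0.   -0.02 -0.  ]
slotb [139.2   1.3  34.7] [ 0.17  0.08 -0.14 -0.06]
topmy [139.3 -22.3 104.7] [ 0.04  0.01 -0.03 -0.01]
toppy [138.4  22.1 106.2] [ 0.22  0.03 -0.17 -0.02]
knobtop [143.3  23.1  80.6] [ 0.03  0.   -0.02 -0.  ]
0.1345 [ 5.8 76.1] [14.8 76. ] [ 5.9 72.9]
0.1355 [ 5.4 74.9] [14.5 74.9] [ 5.5 71.7]
0.1365 [ 5.1 73.8] [14.2 73.7] [ 5.2 70.5]
0.1375 [ 4.7 72.6] [13.9 72.6] [ 4.8 69.4]
[-22.  105.4] [ 21.9 105.9]
```

```bash
python3 - <<'E'
from plan import *
lin,rv,_=target([*W((-.08,0,0))[:2],.16],q[2],0);print(lin.round(1),rv.round(2))
s=bot.read_state();print((s["tcp_rot"].T@[0,0,.07]*1000).round(1))
E
```

```text
[ -3.1  87.7 -52.7] [  4.52 -39.45 -28.51]
[ 43.9  -6.4 -54.2]
```

Emit:
{"name": "play_rows", "arguments": {"fingers": [255, 255, 255, 255, 255, 255, 255, 255, 255, 255, 255, 255, 255, 255, 255, 255, 255, 255, 255, 255], "linear": [[15, -2, -18], [30, -4, -36], [44, -6, -54], [42, 0, -54], [40, 8, -54], [37, 18, -54], [34, 28, -54], [30, 38, -54], [25, 48, -54], [20, 58, -54], [14, 68, -54], [8, 78, -53], [2, 84, -53], [-3, 88, -53], [-3, 88, -53], [-3, 88, -53], [-3, 88, -53], [-3, 88, -53], [-3, 88, -53], [-3, 88, -53]], "rot": [[0.4, -3.9, -2.9], [0.9, -7.9, -5.7], [1.4, -11.8, -8.6], [1.8, -15.8, -11.4], [2.3, -19.7, -14.3], [2.7, -23.7, -17.1], [3.2, -27.6, -20], [3.6, -31.6, -22.8], [4.1, -35.5, -25.7], [4.5, -39.5, -28.5], [4.5, -39.5, -28.5], [4.5, -39.5, -28.5], [4.5, -39.5, -28.5], [4.5, -39.5, -28.5], [4.5, -39.5, -28.5], [4.5, -39.5, -28.5], [4.5, -39.5, -28.5], [4.5, -39.5, -28.5], [4.5, -39.5, -28.5], [4.5, -39.5, -28.5]]}}

```text
time_s: 5.45
position: [0.4664, -0.0562, 0.1596]
tcp_rot: [[0.955, 0.296, -0.001], [0.296, -0.955, -0.001], [-0.002, 0.0, -1.0]]
force: [0.1, 0.5, 0.8]
opening: 0.003
```

```bash
python3 - <<'E'
from snap import *
import cv2
s=bot.read_state();print(s["time_s"],s["position"],s["tcp_rot"].round(3),s["joint_positions"].round(1),s["force"])
lin,rv,_=target([*W((-.08,0,0))[:2],.065],q[2],0);print(lin.round(1),rv.round(2))
for n in("scene","side"):
    a=capture(n)[:,:,::-1];cv2.imwrite(f"pics/{n}2.png",a)
a=np.hstack([cv2.imread("pics/scene2.png")[110:270,110:330],cv2.imread("pics/side2.png")[80:240,210:390]])
cv2.imwrite("pics/both2.png",cv2.resize(a,None,fx=2,fy=2))
E
```

```text
5.45 [ 0.46641421 -0.05621951  0.15960846] [[ 0.955  0.296 -0.001]
 [ 0.296 -0.955 -0.001]
 [-0.002  0.    -1.   ]] [-2.050e+01  2.410e+01  1.076e+02 -1.000e-01  4.840e+01  5.230e+01] [0.09432554 0.46341099 0.81775367]
[ 0.7 -0.3 94.6] [ 0.01  0.09 -0.09]
```

View pics/both2.png

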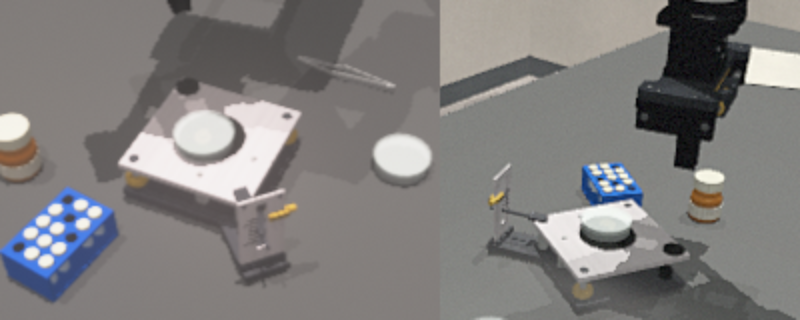

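Emit:
{"name": "play_rows", "arguments": {"fingers": [255, 255, 255, 255, 255, 255, 255, 255, 255], "linear": [[0.5, 0, 20], [0.5, 0, 40], [0.5, 0, 60], [0.5, 0, 75], [0.5, 0, 85], [0.5, 0, 92], [0.5, 0, 97], [0.5, 0, 99], [0.5, 0, 99]], "rot": [[0, 0, 0], [0, 0, 0], [0, 0, 0], [0, 0, 0], [0, 0, 0], [0, 0, 0], [0, 0, 0], [0, 0, 0], [0, 0, 0]]}}

```text
time_s: 6.45
position: [0.4672, -0.0561, 0.0606]
tcp_rot: [[0.955, 0.297, -0.001], [0.297, -0.955, -0.001], [-0.001, 0.0, -1.0]]
force: [0.6, 0.1, 0.4]
opening: 0.005
```

Emit:
{"name": "play_rows", "arguments": {"fingers": [255, 255, 255, 255, 255, 255, 255], "linear": [[0, 0, 1], [0, 0, 2], [0, 0, 3], [0, 0, 4], [0, 0, 5], [0, 0, 6], [0, 0, 6]], "rot": [[0, 0, 0], [0, 0, 0], [0, 0, 0], [0, 0, 0], [0, 0, 0], [0, 0, 0], [0, 0, 0]]}}

```text
time_s: 7.15
position: [0.467, -0.056, 0.0546]
tcp_rot: [[0.955, 0.297, -0.001], [0.297, -0.955, -0.001], [-0.002, 0.0, -1.0]]
force: [-0.9, 0.2, 3.8]
opening: 0.01
```

Emit:
{"name": "play_rows", "arguments": {"fingers": [255, 255, 255, 255, 255, 255, 255, 255, 255, 255, 255, 255], "linear": [[0, 0, 1], [0, 0, 2], [0, 0, 3], [0, 0, 4], [0, 0, 5], [0, 0, 6], [0, 0, 7], [0, 0, 8], [0, 0, 9], [0, 0, 9.5], [0, 0, 9.5], [0, 0, 9.5]], "rot": [[0, 0, 0], [0, 0, 0], [0, 0, 0], [0, 0, 0], [0, 0, 0], [0, 0, 0], [0, 0, 0], [0, 0, 0], [0, 0, 0], [0, 0, 0], [0, 0, 0], [0, 0, 0]]}}

```text
time_s: 8.35
position: [0.4666, -0.0562, 0.0452]
tcp_rot: [[0.955, 0.297, -0.002], [0.297, -0.955, -0.001], [-0.002, 0.0, -1.0]]
force: [-2.5, -1.4, 7.2]
opening: 0.003
```

```bash
python3 - <<'E'
from snap import *
import cv2
s=bot.read_state();print(s["time_s"],s["position"],s["force"])
o=[]
for n in("scene","side"):
    x,y=O[n]
    a=np.mean([capture(n).astype(float) for _ in range(4)],0).astype(np.uint8)[:,:,::-1];cv2.imwrite(f"pics/{n}3.png",a)
    o.append(cv2.resize(a[y:y+58,x:x+40 if 0 else x+38],None,fx=10,fy=10,interpolation=cv2.INTER_CUBIC))
cv2.imwrite("pics/both3.png",np.hstack(o))
E
```

```text
8.35 [ 0.46655223 -0.05616118  0.04520787] [-2.50973216 -1.44444573  7.18152007]
```

View pics/both3.png

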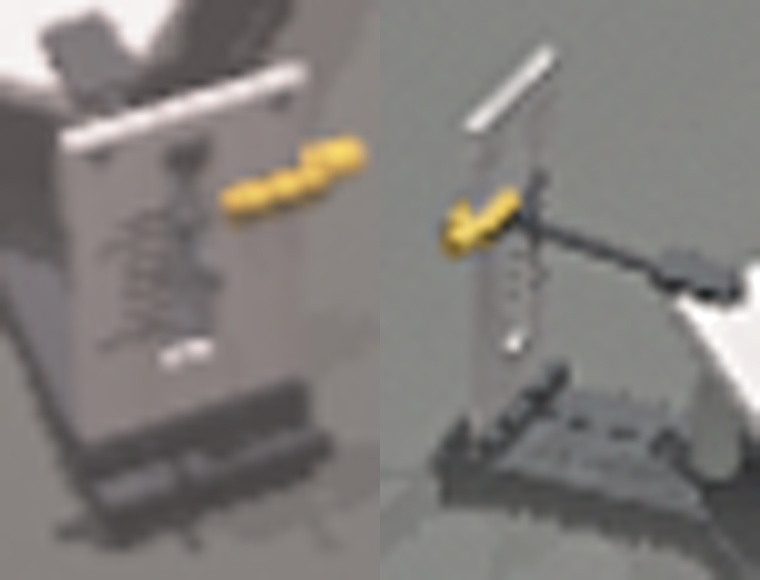

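```bash
python3 - <<'E'
from h import *
def cr(n,X): return ((P(C[n],W(X))-O[n]+.5)*10-.5).round(0)
for t in (0,.09,.1,.105,.11,.115,.12,.13):
    x=.155*np.cos(t)-.0095*np.sin(t);z=.044+.155*np.sin(t)+.0095*np.cos(t)
    xs=.1385; zs=.044+ (.1385/np.cos(t))*np.sin(t)+.0095
    print(t,round(z*1000,1),cr("scene",(x,0,z)),"side@scaleplane",cr("side",(xs,0,zs)))
for z in(.072,.074,.076,.078): print(z,"rider line out right end scene",cr("scene",(.1405,.0055,z)),cr("scene",(.1405,.021,z)),"side in",cr("side",(.1365,.0055,z)),cr("side",(.1365,.021,z)))
E
python3 - <<'E'
import cv2,numpy as np
d=[]
for n,(x,y) in dict(scene=(222,198),side=(228,157)).items():
    a=[cv2.imread(f"pics/{n}{k}.png")[y+5:y+43,x:x+38] for k in("_m0","3")]
    d+=a
d=[cv2.resize(i,None,fx=10,fy=10,interpolation=cv2.INTER_LANCZOS4) for i in d]
m=np.hstack([d[0],d[1]]);m=cv2.convertScaleAbs(m,alpha=2.2,beta=-110)
cv2.imwrite("pics/cmp.png",m)
E
```

```text
0 53.5 [221. 359.] side@scaleplane [129. 282.]
0.09 67.4 [218. 305.] side@scaleplane [129. 238.]
0.1 68.9 [217. 299.] side@scaleplane [129. 233.]
0.105 69.7 [217. 296.] side@scaleplane [129. 230.]
0.11 70.5 [217. 292.] side@scaleplane [129. 228.]
0.115 71.2 [217. 289.] side@scaleplane [129. 225.]
0.12 72.0 [216. 286.] side@scaleplane [129. 223.]
0.13 73.5 [216. 279.] side@scaleplane [129. 218.]
0.072 rider line out right end scene [220. 227.] [299. 203.] side in [126. 228.] [ 99. 255.]
0.074 rider line out right end scene [220. 220.] [300. 196.] side in [126. 221.] [ 99. 248.]
0.076 rider line out right end scene [220. 213.] [300. 189.] side in [126. 213.] [ 99. 241.]
0.078 rider line out right end scene [220. 206.] [300. 181.] side in [126. 206.] [ 99. 233.]
```

View pics/cmp.png

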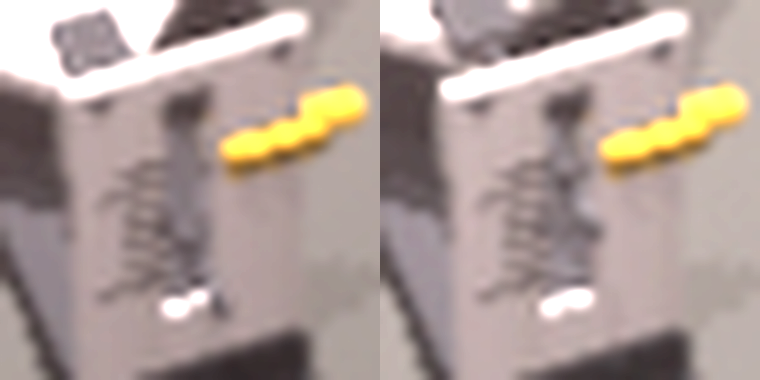

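Emit:
{"name": "play_rows", "arguments": {"fingers": [255, 255, 255, 255, 255], "linear": [[0, 0, 0.4], [0, 0, 0.8], [0, 0, 1.1], [0, 0, 1.1], [0, 0, 1.1]], "rot": [[0, 0, 0], [0, 0, 0], [0, 0, 0], [0, 0, 0], [0, 0, 0]]}}

```text
time_s: 9.25
position: [0.4666, -0.0561, 0.0441]
tcp_rot: [[0.955, 0.297, -0.002], [0.297, -0.955, -0.001], [-0.002, 0.0, -1.0]]
force: [-2.4, -1.8, 5.7]
opening: 0.004
```

```bash
python3 - <<'E'
from snap import *
import cv2
s=bot.read_state();print(s["time_s"],s["position"],s["force"])
o=[]
for n in("scene","side"):
    x,y=O[n]
    a=np.mean([capture(n).astype(float) for _ in range(5)],0).astype(np.uint8)[:,:,::-1];cv2.imwrite(f"pics/{n}4.png",a)
    o.append(cv2.resize(a[y:y+58,x:x+38],None,fx=10,fy=10,interpolation=cv2.INTER_LANCZOS4))
cv2.imwrite("pics/both4.png",cv2.convertScaleAbs(np.hstack(o),alpha=1.8,beta=-80))
E
```

```text
9.25 [ 0.46655304 -0.05614955  0.04414559] [-2.44278373 -1.76734417  5.7031447 ]
```

View pics/both4.png

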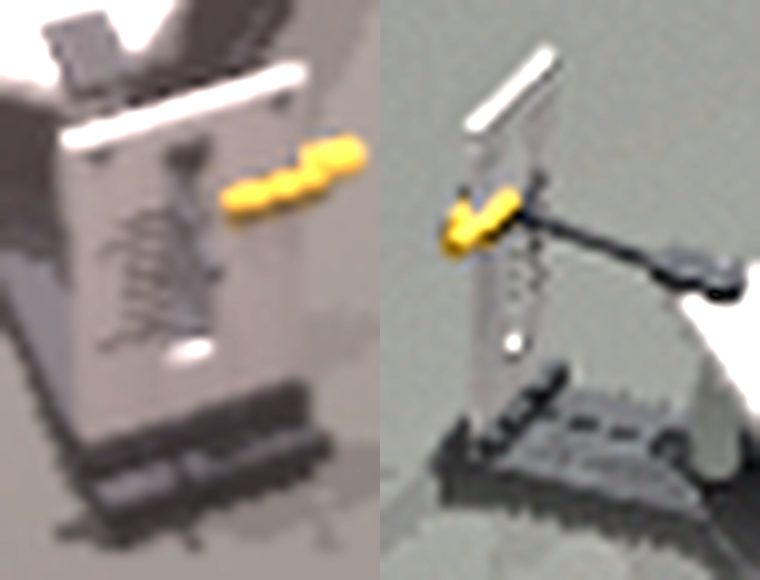

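Emit:
{"name": "play_rows", "arguments": {"fingers": [255, 255, 255, 255, 255, 255, 255, 255, 255, 255, 255, 255, 255, 255, 255, 255, 255, 255, 255, 255], "linear": [[0, 0, 0.1], [0, 0, 0.1], [0, 0, 0.1], [0, 0, 0.1], [0, 0, 0.1], [0, 0, 0.1], [0, 0, 0.1], [0, 0, 0.1], [0, 0, 0.1], [0, 0, 0.1], [0, 0, 0.1], [0, 0, 0.1], [0, 0, 0.1], [0, 0, 0.1], [0, 0, 0.1], [0, 0, 0.1], [0, 0, 0.1], [0, 0, 0.1], [0, 0, 0.1], [0, 0, 0.1]], "rot": [[0, 0, 0], [0, 0, 0], [0, 0, 0], [0, 0, 0], [0, 0, 0], [0, 0, 0], [0, 0, 0], [0, 0, 0], [0, 0, 0], [0, 0, 0], [0, 0, 0], [0, 0, 0], [0, 0, 0], [0, 0, 0], [0, 0, 0], [0, 0, 0], [0, 0, 0], [0, 0, 0], [0, 0, 0], [0, 0, 0]]}}

```text
time_s: 11.75
position: [0.4666, -0.0561, 0.0441]
tcp_rot: [[0.955, 0.297, -0.002], [0.297, -0.955, -0.001], [-0.002, 0.0, -1.0]]
force: [-2.7, -2.4, 7.6]
opening: 0.007
```

Emit:
{"name": "play_rows", "arguments": {"fingers": [255, 255, 255, 255, 255, 255, 255, 255, 255, 255, 255, 255, 255, 255, 255, 255, 255, 255, 255, 255], "linear": [[0, 0, 0], [0, 0, 0], [0, 0, 0], [0, 0, -0.5], [0, 0, -1], [0, 0, -1.7], [0, 0, -2.4], [0, 0, -3.1], [0, 0, -3.8], [0, 0, -4.5], [0, 0, -5.2], [0, 0, -5.9], [0, 0, -6.6], [0, 0, -7.3], [0, 0, -8], [0, 0, -8.7], [0, 0, -9.4], [0, 0, -9.9], [0, 0, -10.2], [0, 0, -10.5]], "rot": [[0, 0, 0], [0, 0, 0], [0, 0, 0], [0, 0, 0], [0, 0, 0], [0, 0, 0], [0, 0, 0], [0, 0, 0], [0, 0, 0], [0, 0, 0], [0, 0, 0], [0, 0, 0], [0, 0, 0], [0, 0, 0], [0, 0, 0], [0, 0, 0], [0, 0, 0], [0, 0, 0], [0, 0, 0], [0, 0, 0]]}}

```text
time_s: 13.75
position: [0.4671, -0.056, 0.0543]
tcp_rot: [[0.955, 0.297, -0.001], [0.297, -0.955, -0.001], [-0.002, 0.0, -1.0]]
force: [-1.1, -0.7, 4.0]
opening: 0.002
```

Emit:
{"name": "play_rows", "arguments": {"fingers": [255, 255, 255, 255, 255, 255, 255, 255, 255, 255, 255, 255, 255, 255], "linear": [[0, 0, -0.2], [0, 0, -0.5], [0, 0, -0.8], [0, 0, -1.2], [0, 0, -2], [0, 0, -4], [0, 0, -8], [0, 0, -15], [0, 0, -30], [0, 0, -50], [0, 0, -70], [0, 0, -90], [0, 0, -90], [0, 0, -90]], "rot": [[0, 0, 0], [0, 0, 0], [0, 0, 0], [0, 0, 0], [0, 0, 0], [0, 0, 0], [0, 0, 0], [0, 0, 0], [0, 0, 0], [0, 0, 0], [0, 0, 0], [0, 0, 0], [0, 0, 0], [0, 0, 0]]}}

```text
time_s: 15.15
position: [0.4673, -0.056, 0.1448]
tcp_rot: [[0.955, 0.297, -0.0], [0.297, -0.955, -0.001], [-0.001, 0.001, -1.0]]
force: [0.3, -0.5, -0.9]
opening: 0.005
```

```bash
python3 - <<'E'
from snap import *
import cv2
s=bot.read_state();print(s["time_s"],s["position"],s["force"])
o=[]
for n in("scene","side"):
    a=capture(n)[:,:,::-1];cv2.imwrite(f"pics/{n}5.png",a)
    b=cv2.imread(f"pics/{n}2.png");print(n,cv2.absdiff(a,b)[130:260].max())
a=np.hstack([cv2.imread("pics/scene5.png")[110:270,110:330],cv2.imread("pics/side5.png")[80:240,210:390]])
cv2.imwrite("pics/both5.png",cv2.resize(a,None,fx=2,fy=2))
E
```

```text
15.15 [ 0.46727263 -0.05600767  0.14477629] [ 0.29031512 -0.49968824 -0.94720046]
scene 57
side 142
```

View pics/both5.png

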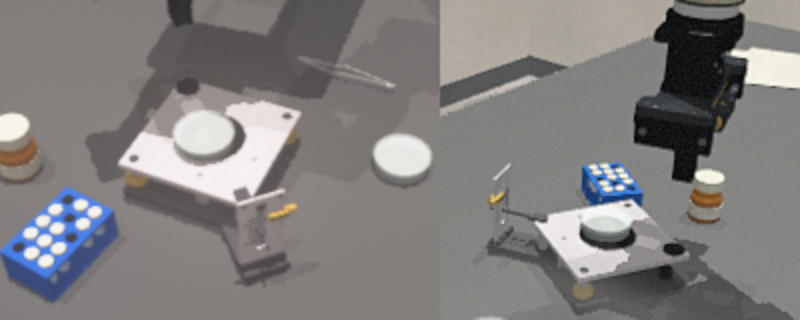

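The stage is level, and the dish, rider and other items match the earlier picture. The tool is clear and the force is about zero, so I'm handing in.

```bash
python3 -c "
from rig import bot
print(bot.hand_in())"
```

```text
the job is handed in; nothing more can be done
None
```

I pressed the finger pad with the shut fingertips until the pointer stood level with the rider, held it, let the corner back up slowly, moved clear and handed in at about 15 s. `hand_in` gave no verdict.

- **Rider height:** the rider's line came out about 74 mm above the bench, roughly 20.5 mm above the resting pointer. The best wrist view gave 73.8 mm, and the scene camera's outline of the rider gave 74 to 74.5 mm. My first scene/side triangulation gave 79 mm, but its points did not match up between the two pictures, so I dropped it.
- **Press and hold:** I pressed the pad at 6 to 7 N. The press depth put the pointer at about 73.2 mm and the scene picture at about 74.5 mm. Both are within the 3.5 mm allowed and well short of running past. I held it there for more than 2.5 s.
- **Release:** the corner came back up at about 7 mm/s or slower. The fingertip was still on the pad with about 4 N near level, so it did not snap back.
- **Last checks:** in the final pictures the stage looked level, and the dish, rider and other items looked unmoved by eye. The wrist force was about zero, with the fingertip 90 mm above the pad. A raw pixel difference against the earlier picture was not useful, because the arm and its shadow had moved.

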